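Feel out the spare soldering cartridge in the lidded box

TASK

The spare soldering-iron cartridge lies somewhere along the two rails inside the black box, out of sight under the spring-shut two-leaf lid. Reach in through the lid, feel along the rails to find it, lift it out and lay it gently across both red V-blocks of the stand, roughly centred so that both carry it; leave it resting there and the lid shut again. Leave the solder spool, the tip cleaner and the circuit board where they are.

Things in the scene. Friction and masses are not known exactly. Their poses are not given: they have to be found in the camera images.
- box_mid (a point): Middle of the opaque black box, fixed to the bench: on its centre line, 60 mm above the bench. Site x across the box, y along it, z up. Box outside 144 (x) x 372 (y) x 105 mm high, inside 132 x 360 mm, floor 4 mm up. HIDDEN inside lies the cartridge: parallel to y, axis on the centre line at this height, its middle up to 80 mm from this point along y, either way.
- rail_mid (a point): Mid-length of the two thin rails in the box, between their tops, 51 mm above the bench; axes as box_mid. They run all the inner length, outer faces 22 mm apart. The cartridge lies on them, no pose given: rigid round bar 24 mm diameter, 120 mm long (end 10 mm slimmer: 20 mm cap, nozzle down to 14 mm), 0.2-0.4 kg, balanced at its middle. Pushed endways with 1 to 5 N it slides.
- lid_mid (a point): Centre of the lid's top, where the leaves meet, 105 mm above the bench; axes as box_mid. Two grey leaves with yellow meeting edges, each 64 (x) x 358 (y) mm, cover the whole box. Fingers pressed down anywhere on the centre line swing them inward with about 1 N; weak springs shut them once the fingers leave. Slippery, they lean lightly on the fingers and bar neither moving along y nor lifting out.
- leaf_near (a joint): Angle of the lid leaf hinged along the box's -x long edge, rad: 0 shut, up to 1.5 hanging straight down inside.
- leaf_far (a joint): Angle of the leaf hinged along the +x long edge, rad: 0 shut, up to 1.5 hanging straight down inside.
- stand_mid (a point): Where the middle of the cartridge's axis belongs: half-way between the two red V-blocks of the fixed stand, 60 mm above the bench. Site y = line of the laid bar (either way round, up to 12 mm off along y), x across, z up. V-blocks 12 mm thick, 38 mm either side in y: 64 mm gap for fingers. Their 90 degree Vs rise to 70 mm, 62 mm wide. Base plate 100 x 130 x 10 mm.
- vblock_a: Red V-block at the stand's -y side; origin on the bench under its centre.
- vblock_b: Red V-block at the stand's +y side; origin on the bench under its centre.
- spool: Bystander: orange solder spool standing on end, 64 mm diameter, 56 mm high; origin under its centre.
- cleaner: Bystander: dark steel tip-cleaner pot with a brass dome, 76 mm diameter, 46 mm high; origin under its centre.
- board: Bystander: green circuit board 110 (x) by 170 (y) mm on four 20 mm black feet, 32 mm high; origin on the bench under its centre.
There are look-alikes about, which are no part of the job. Of the things like the part that bears stand_mid, leave any that is pink; of the rest the larger one is meant.

How it is judged:
By the outcome, as a careful person would: the job done as asked, in the order asked, and still so for the second after the job is handed in, with the robot touching nothing.
It also fails if it takes over 50 s, if anything falls off the work surface, if the arm or the gripper's body presses on something with over 40 N, if the wrist force passes 120 N, or if a joint passes its speed limit or range.

ROBOT

A 7-joint arm with a two-finger parallel gripper is mounted at the origin on the work surface. World frame = base frame: x ahead of the robot, y to its left, z up, the work surface at z = 0. Lengths are in m, angles in degrees, forces in N, time in s.
With the tool pointing down it reaches from about 0.4 to 0.9 m from the base axis. Payload 5.5 kg.
Tool frame: the origin (TCP) lies midway between the tips of the shut fingers; the grasp point (between the pads) lies 19 mm behind it; z points along the fingers, y is the line along which they close (so a half turn about z gives the same grasp; the last joint's range is limited). The gripper opens to 92 mm and grips with 3 to 60 N. Pads are 19 mm wide; open, the fingers measure 130 mm over their backs; the gripper's body (75 mm by 190 mm) begins 47 mm behind the grasp point.
Start: joints at [-61.925, 28.699, -24.465, 88.831, 12.651, 65.22, -12.049], TCP at [0.146, 0.633, 0.227] pointing down, gripper open.
Joint ranges: [-164.97, 164.97], [-17.58, 116.51], [-87.97, 89.64], [11.32, 138.91], [-80.73, 260.73], [10.89, 115.49], [-147.41, 147.41]. Speed limits (degrees/s): [147.25, 147.25, 180, 180, 180, 180, 180].

INTERFACE

Orientations are given as a 3x3 rotation matrix whose columns are the frame's x, y, z axes.
In Python, from workcell import bot gives the robot as it stands.
- The arm moves only by the tool servo_tool, never from a script. Its argument "plan" is a list that holds one entry, the list of rows, each a list of 7 numbers: the shift along the world's x, y, z each as a share of 20 cm, from -1 to 1, then the turn, a rotation vector about the world's x, y, z each as a share of 180 degrees, from -1 to 1, then the opening in per cent of the stroke, from 0 (shut) to 100 (fully open). A call has 1 to 8 rows; each row shifts and turns the commanded pose from where the row before left it; what a row does not reach is not made up. A row lasts 1/10 s, in which the tool goes at most 50 mm and 8.59 degrees, less where a joint would pass 70% of its speed; a pose out of reach is approached as far as the arm can. A call with a number of a shift or a turn outside -1 to 1 is refused whole. A call with a gripper value outside its range is refused whole. The fingers move at their own pace and stop on an object; the grip force is fixed at half the most. Time passes only in rows, so rows that do not move let the fingers close. It gives the time, the measured TCP pose, the force, the opening and the grip force at its end, in the units of the state.
- bot.get_obs(): the state, without advancing time (a new reading comes with each control period).
- bot.read_camera(name): name is "scene" or "side" or "wrist"; returns the picture (420x560x3 uint8, red, green, blue); there is no depth.
- bot.camera_info(name): a dict with "fx", "fy", "cx", "cy" (pixels), "rvec" (rotation vector, rad) and "tvec" (3), from world to camera coordinates, as OpenCV has them; the wrist camera has in their place "T_tool_cam" (4x4, takes a point from camera to tool coordinates, whose origin is the TCP and whose axes are the flange's). Camera axes: x right, y down, z forward; pixel columns grow to the right and rows downward; lengths in m; the calibration is good to about 2 mm. A picture is of the moment at which its call begins: read the wrist's pose just before it. camera_info takes no time and is no camera call.
- bot.sign_off(): hands the job in; it is judged then, once.
The state is a dict: "clock": time; "joint_positions": joint angles; "qvel": joint speeds; "tau": joint torques, N m; "position": TCP position; "eef_rot": TCP orientation; "force": force on the tool from outside, world axes, zero at the start; "moment": the same for the moment, N m; "opening": opening from 0.0 (shut) to 1.0 (fully open); "grip_force": force on a finger pad.
Only numpy, scipy, OpenCV 4.12 (cv2) and the standard library are available. Lean on these libraries where they do the work, as an engineer would, in place of code of your own. Each camera call takes 0.05 s, during which the arm holds its last target. There are 200 camera calls.

## Working session

There is one attempt and no reset: what is moved stays moved. The work goes in short steps, Python scripts to look and compute and a tool call to move; the robot and the scene stay as the last step left them, time stands still between calls to the robot, and variables do not carry over. Pictures are saved under pics/ and viewed, at most 10 in all, crops included, and the job is handed in when it is done.

Besides the shell and the picture viewer there is one more tool, called after ">>>" in YAML: its name, and indented under it one key for each argument. servo_tool: Moves the arm, as the interface text tells. Its arguments: {"type":"object","properties":{"plan":{"type":"array","items":{"type":"array","items":{"type":"array","items":{"type":"number"}}}}},"required":["plan"]}

```bash
mkdir -p pics; ls; cat > h.py <<'E'
import numpy as np, cv2
from workcell import bot
def save(n,f):
    im=bot.read_camera(n); cv2.imwrite('pics/'+f,im[:,:,::-1]); return im
def ray(n,px):
    c=bot.camera_info(n); R=cv2.Rodrigues(np.array(c['rvec'],float))[0]; t=np.array(c['tvec'],float).ravel()
    d=R.T@np.array([(px[0]-c['cx'])/c['fx'],(px[1]-c['cy'])/c['fy'],1.]); return -R.T@t,d
def plane(n,px,z):
    o,d=ray(n,px); return o+d*(z-o[2])/d[2]
def wray(px,o):
    c=bot.camera_info('wrist'); T=np.array(c['T_tool_cam']); R=np.array(o['eef_rot'])
    d=R@T[:3,:3]@np.array([(px[0]-c['cx'])/c['fx'],(px[1]-c['cy'])/c['fy'],1.]); return np.array(o['position'])+R@T[:3,3],d
def wplane(px,z,o):
    p,d=wray(px,o); return p+d*(z-p[2])/d[2]
E
python3 - <<'E'
from h import *
o=bot.get_obs();print(o)
a=save('scene','s1.png');b=save('side','d1.png')
E
```

```text
pics
{'clock': 0.0, 'joint_positions': array([-61.92539831,  28.7538031 , -24.45219251,  88.89021193,
        12.65053631,  65.22032166, -12.05171532]), 'qvel': array([ 0.01199158, -0.00550097,  0.03383623, -0.03094088,  0.01192406,
        0.00612886, -0.11582514]), 'tau': array([ 2.39771919e-05, -5.66599560e+01, -5.81632912e+00, -2.79103589e+01,
       -6.87450939e-02,  3.08958418e-02,  1.85182789e-04]), 'position': array([0.1460539 , 0.63266639, 0.22568579]), 'eef_rot': array([[-9.74389504e-01,  2.24866288e-01, -4.97597174e-04],
       [ 2.24866829e-01,  9.74387703e-01, -1.87428989e-03],
       [ 6.33879574e-05, -1.93818150e-03, -9.99998120e-01]]), 'force': array([-0.01298757, -0.48367473, -0.33700552]), 'moment': array([0.0572856 , 0.00143873, 0.01999539]), 'grip_force': 0.0, 'opening': 1.0001616875070158}
```

View pics/s1.png

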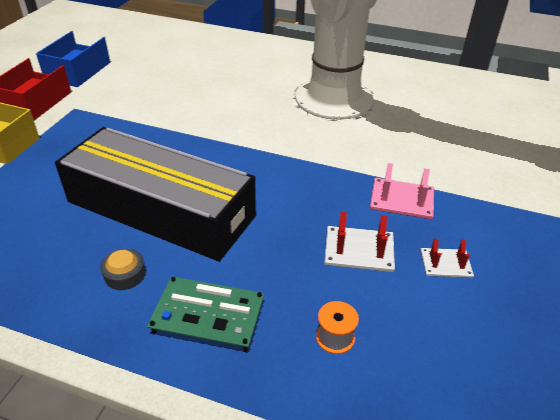

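View pics/d1.png

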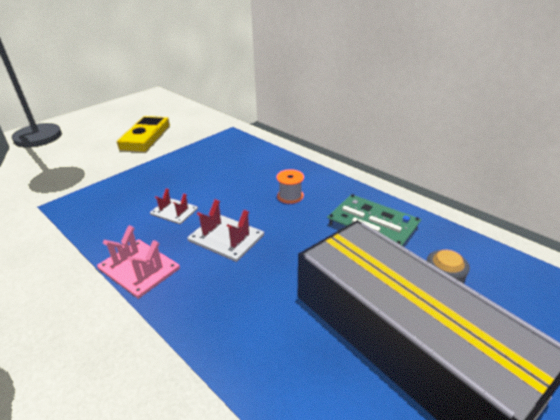

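The scene view shows the box at left (yellow seam from about (85,145) to (235,193)). The white stand at (361,248) is larger than the one at (447,262), and there is also a pink one. The side view agrees: the big stand is at (226,235).

```bash
python3 - <<'E'
from h import *
np.set_printoptions(precision=4,suppress=True)
for n in('scene','side'):
    im=cv2.imread('pics/'+('s1' if n=='scene' else 'd1')+'.png'); h=cv2.cvtColor(im,cv2.COLOR_BGR2HSV)
    # yellow seam
    m=cv2.inRange(h,(22,150,120),(33,255,255))
    k,l,s,c=cv2.connectedComponentsWithStats(m)
    for i in range(1,k):
        if s[i,4]>150:
            ys,xs=np.where(l==i); P=np.array([plane(n,(x,y),.105) for x,y in zip(xs,ys)])[:,:2]
            r=cv2.minAreaRect(P.astype(np.float32)*1000); print(n,'yel',s[i],r)
    # white plates via low sat
    m=cv2.inRange(h,(0,0,150),(180,60,255)); k,l,s,c=cv2.connectedComponentsWithStats(m)
    for i in range(1,k):
        if 300<s[i,4]<6000:
            ys,xs=np.where(l==i); P=np.array([plane(n,(x,y),.010) for x,y in zip(xs,ys)])[:,:2]
            print(n,'white',s[i],cv2.minAreaRect(P.astype(np.float32)*1000))
    m=cv2.inRange(h,(0,180,60),(5,255,255))|cv2.inRange(h,(172,180,60),(180,255,255)); k,l,s,c=cv2.connectedComponentsWithStats(m)
    for i in range(1,k):
        if s[i,4]>60:
            print(n,'red',s[i],c[i],plane(n,c[i],.04))
    print(n,'cam',ray(n,(0,0))[0])
for nm,px,z in(('spool',(338,318),.056),('clean',(122,260),.05),('board',(208,310),.02)): print(nm,plane('scene',px,z))
for px in((106,128),(255,179),(217,215),(58,161)): print('box',plane('scene',px,.105))
E
```

```text
scene yel [  0 103  30  29 458] ((507.8788757324219, -599.285888671875), (121.55158233642578, 59.89387512207031), 40.96867370605469)
scene yel [ 83 141 154  54 684] ((562.9940795898438, -216.4564666748047), (357.435302734375, 12.658123970031738), 83.30072021484375)
scene yel [ 78 145 154  56 730] ((580.574951171875, -218.24488830566406), (357.6864318847656, 12.945869445800781), 83.35320281982422)Traceback (most recent call last):
  File "<stdin>", line 16, in <module>
  File "h.py", line 9, in plane
    o,d=ray(n,px); return o+d*(z-o[2])/d[2]
        ~~~^^^^^^
  File "h.py", line 6, in ray
    c=bot.camera_info(n); R=cv2.Rodrigues(np.array(c['rvec'],float))[0]; t=np.array(c['tvec'],float).ravel()
ValueError: time passes only in moves, steps and waits
```

```bash
sed -i "s/^def save/_c={}\ndef ci(n):\n    if n not in _c: _c[n]=bot.camera_info(n)\n    return _c[n]\ndef save/; s/c=bot.camera_info(n)/c=ci(n)/; s/c=bot.camera_info('wrist')/c=ci('wrist')/" h.py; python3 - <<'E'
from h import *
np.set_printoptions(precision=4,suppress=True)
for n in('scene','side'):
    im=cv2.imread('pics/'+('s1' if n=='scene' else 'd1')+'.png'); h=cv2.cvtColor(im,cv2.COLOR_BGR2HSV)
    def comps(m,lo,hi,z,t):
        k,l,s,c=cv2.connectedComponentsWithStats(m)
        for i in range(1,k):
            if lo<s[i,4]<hi:
                ys,xs=np.where(l==i); P=np.array([plane(n,(x,y),z) for x,y in zip(xs,ys)])[:,:2]
                r=cv2.minAreaRect(P.astype(np.float32)*1000); print(n,t,s[i],np.round(r[0]),np.round(r[1]),round(r[2],1),plane(n,c[i],z))
    if n=='side': comps(cv2.inRange(h,(22,150,120),(33,255,255)),150,9999,.105,'yel')
    comps(cv2.inRange(h,(0,0,150),(180,60,255)),300,6000,.01,'white')
    comps(cv2.inRange(h,(0,180,60),(5,255,255))|cv2.inRange(h,(172,180,60),(180,255,255)),60,2000,.04,'red')
    print(n,'cam',ray(n,(0,0))[0])
for nm,px,z in(('spool',(338,318),.056),('clean',(122,260),.05),('board',(208,310),.02)): print(nm,plane('scene',px,z))
E
```

```text
scene white [ 368    0  107   38 3043] [-688.  133.] [352. 349.] 0.0 [-0.6493  0.1514  0.01  ]
scene white [ 497    0   63   52 2276] [-726.  504.] [190. 432.] 88.2 [-0.6733  0.5024  0.01  ]
scene white [107 128 139  47 320] [ 389. -287.] [388.   8.] 83.3 [ 0.3901 -0.2732  0.01  ]
scene white [ 61 161 149  55 421] [ 541. -305.] [392.   8.] 83.3 [ 0.5426 -0.2875  0.01  ]
scene white [ 325  226   70   44 2069] [543. 199.] [100. 130.] 12.5 [0.5493 0.1992 0.01  ]
scene white [421 248  53  28 882] [524. 361.] [67. 87.] 17.6 [0.5294 0.3601 0.01  ]
scene red [337 212   9  42 235] [547. 161.] [113.  11.] 11.5 [0.5484 0.1611 0.04  ]
scene red [377 216  10  42 283] [530. 235.] [113.  17.] 11.2 [0.5326 0.2352 0.04  ]
scene red [431 239  10  28 163] [538. 336.] [71. 16.] 7.7 [0.5404 0.3353 0.04  ]
scene red [457 240  13  28 175] [523. 385.] [20. 71.] 84.3 [0.5265 0.383  0.04  ]
scene cam [1.2632 0.2815 0.738 ]
side yel [118 118  51  34 904] [591. 575.] [194.  96.] 35.3 [0.5769 0.5602 0.105 ]
side yel [ 334  234  220  151 1554] [ 577. -221.] [359.  12.] 83.3 [ 0.5714 -0.2672  0.105 ]
side yel [ 326  238  221  156 1655] [ 559. -219.] [359.  12.] 83.2 [ 0.5537 -0.2662  0.105 ]
side white [151 198  46  26 488] [513. 351.] [71. 90.] 17.2 [0.5076 0.345  0.01  ]
side white [ 188  215   76   45 1298] [537. 193.] [104. 132.] 12.6 [0.5283 0.1841 0.01  ]
side white [352 217 208 130 851] [ 751. -182.] [433.  29.] 84.0 [ 0.7413 -0.2074  0.01  ]
side white [ 340  225  220  153 4823] [ 704. -197.] [428.  53.] 83.2 [ 0.6956 -0.2523  0.01  ]
side cam [ 0.1437 -0.3623  0.5552]
spool [0.7544 0.2086 0.056 ]
clean [ 0.7616 -0.1798  0.05  ]
board [ 0.7875 -0.0043  0.02  ]
```

>>> servo_tool:
  plan:
    - [[0.15, -0.17, 0, 0, 0, -0.0448, 100], [0.15, -0.17, 0, 0, 0, -0.0448, 100], [0.15, -0.17, 0, 0, 0, -0.0448, 100], [0.15, -0.17, 0, 0, 0, -0.0448, 100], [0.15, -0.17, 0, 0, 0, -0.0448, 60], [0.15, -0.17, 0, 0, 0, -0.0448, 0], [0.15, -0.17, 0, 0, 0, -0.0448, 0], [0.15, -0.17, 0, 0, 0, -0.0448, 0]]

```text
clock: 0.9
position: [0.3869, 0.3596, 0.2266]
eef_rot: [[-0.211, 0.978, -0.0], [0.978, 0.211, -0.0], [-0.0, -0.0, -1.0]]
force: [0.9, 2.0, -0.4]
opening: 0.701
grip_force: 0.0
```

>>> servo_tool:
  plan:
    - [[0.14, -0.2, 0, 0, 0, 0, 0], [0.14, -0.2, 0, 0, 0, 0, 0], [0.14, -0.2, 0, 0, 0, 0, 0], [0.14, -0.2, 0.1, 0, 0, 0, 0], [0, 0, 0.1, 0, 0, 0, 0], [0, 0, 0, 0, 0, 0, 0]]

```text
clock: 1.5
position: [0.4989, 0.2023, 0.2679]
eef_rot: [[-0.212, 0.977, 0.004], [0.977, 0.212, 0.002], [0.001, 0.004, -1.0]]
force: [-0.4, 0.9, 0.3]
opening: 0.178
grip_force: 0.0
```

```bash
python3 - <<'E'
from h import *
np.set_printoptions(precision=4,suppress=True)
o=bot.get_obs(); im=save('wrist','w1.png'); np.save('o1.npy',o,allow_pickle=True)
c=ci('wrist');print(c); print(o['position'],o['force'],o['opening'])
E
```

```text
{'fx': 305.38643655463073, 'fy': 305.38643655463073, 'cx': 280.4930053860599, 'cy': 204.02427220122954, 'T_tool_cam': array([[ 0.0008, -0.9526, -0.3041,  0.0827],
       [ 1.    ,  0.0009,  0.    ,  0.0001],
       [ 0.0002, -0.3041,  0.9526, -0.159 ],
       [ 0.    ,  0.    ,  0.    ,  1.    ]])}
[0.4989 0.2023 0.2679] [-0.3592  0.8854  0.3006] 0.17824377555838947
```

View pics/w1.png

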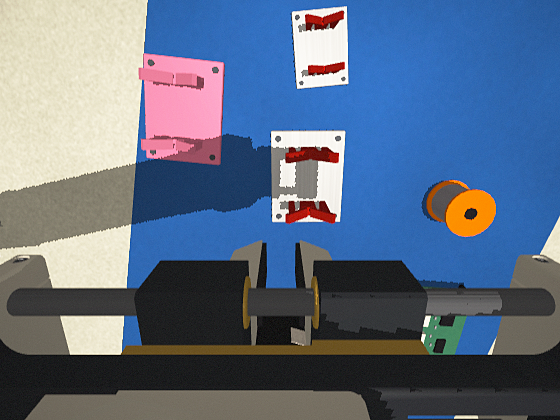

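The wrist view shows the big stand's plate with corners about (271,131), (345,131), (341,222) and (271,222). The red V valleys are near (312,152) and (312,208).

```bash
python3 - <<'E'
from h import *
np.set_printoptions(precision=4,suppress=True)
o=np.load('o1.npy',allow_pickle=True).item()
im=cv2.imread('pics/w1.png')[110:235,255:360]; h=cv2.cvtColor(im,cv2.COLOR_BGR2HSV)
m=cv2.bitwise_not(cv2.inRange(h,(95,100,0),(130,255,255)))
k,l,s,c=cv2.connectedComponentsWithStats(m); i=1+np.argmax(s[1:,4]); ys,xs=np.where(l==i)
P=np.array([wplane((x+255,y+110),.01,o)[:2] for x,y in zip(xs,ys)],np.float32)*1000
print(s[i],cv2.minAreaRect(P))
for p in((271,131),(345,131),(341,222),(271,222)): print(wplane(p,.01,o))
# valley candidates: red, topmost 
r=cv2.inRange(h,(0,150,40),(8,255,255))|cv2.inRange(h,(172,150,40),(180,255,255))
k,l,s,c=cv2.connectedComponentsWithStats(r)
for i in range(1,k):
    if s[i,4]>40:
        ys,xs=np.where(l==i); 
        for e in(xs.min(),xs.max()):
            y=ys[xs==e]; print('red edge',e+255,y.min()+110,y.max()+110,wplane((e+255,y.min()+110),.07,o),wplane((e+255,y.max()+110),.07,o))
E
```

```text
[  16   20   75   94 6620] ((538.6029052734375, 197.5966796875), (100.05296325683594, 132.54144287109375), 12.295434951782227)
[0.4767 0.2506 0.01  ]
[0.573  0.2716 0.01  ]
[0.6031 0.1454 0.01  ]
[0.5031 0.1237 0.01  ]
red edge 286 153 162 [0.4994 0.2345 0.07  ] [0.5017 0.2242 0.07  ]
red edge 338 153 160 [0.5587 0.2474 0.07  ] [0.5609 0.2395 0.07  ]
red edge 286 214 222 [0.5159 0.161  0.07  ] [0.5182 0.1506 0.07  ]
red edge 335 214 215 [0.5753 0.1738 0.07  ] [0.5757 0.1726 0.07  ]
```

>>> servo_tool:
  plan:
    - [[0.074, -0.226, -0.05, 0, 0, -0.0176, 0], [0.074, -0.226, 0, 0, 0, -0.0176, 0], [0.074, -0.226, 0, 0, 0, -0.0176, 0], [0.074, -0.226, 0, 0, 0, -0.0176, 0], [0.074, -0.226, 0, 0, 0, -0.0176, 0], [0.074, -0.226, 0, 0, 0, -0.0176, 0], [0, 0, 0, 0, 0, 0, 0], [0, 0, 0, 0, 0, 0, 0]]

```text
clock: 2.35
position: [0.5847, -0.0675, 0.254]
eef_rot: [[0.114, 0.993, -0.003], [0.993, -0.114, 0.0], [0.0, -0.003, -1.0]]
force: [0.4, 0.8, 0.1]
opening: 0.004
grip_force: 0.0
```

```bash
python3 - <<'E'
from h import *
np.set_printoptions(precision=4,suppress=True)
o=bot.get_obs(); im=save('wrist','w2.png'); np.save('o2.npy',o,allow_pickle=True)
print(o['position'],o['force'],o['opening'])
h=cv2.cvtColor(im,cv2.COLOR_RGB2HSV)
m=cv2.inRange(h,(22,130,90),(33,255,255)); k,l,s,c=cv2.connectedComponentsWithStats(m)
for i in range(1,k):
    if s[i,4]>80:
        ys,xs=np.where(l==i); P=np.array([wplane((x,y),.105,o)[:2] for x,y in zip(xs,ys)],np.float32)*1000
        print(s[i],cv2.minAreaRect(P))
E
```

```text
[ 0.5847 -0.0675  0.254 ] [0.3701 0.8067 0.1067] 0.004235422229693635
[268 163  12  80 883] ((575.3955078125, -82.19680786132812), (87.67290496826172, 11.385353088378906), 83.42035675048828)
[285 163  13  81 905] ((593.72216796875, -84.88663482666016), (88.79505920410156, 12.210572242736816), 83.17092895507812)
[402 239  24  12  84] ((722.7550659179688, -144.8700408935547), (23.871259689331055, 11.869928359985352), 38.52980422973633)
[275 326   5  20 100] ((559.1692504882812, -250.8817901611328), (28.40012550354004, 4.9667510986328125), 83.42011260986328)
```

View pics/w2.png

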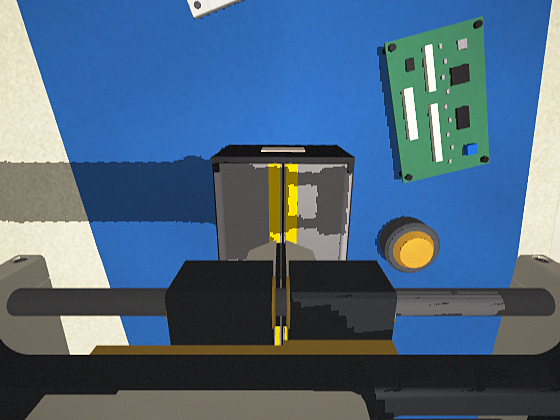

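The wrist view shows the closed fingers over the yellow seam (seam around x≈284, y 163–243), a couple of mm off the centre line. I'll correct that and go in at the +y end.

>>> servo_tool:
  plan:
    - [[0.0125, 0.029, -0.225, 0, 0, 0, 0], [0, 0, -0.225, 0, 0, 0, 0], [0, 0, -0.225, 0, 0, 0, 0], [0, 0, -0.105, 0, 0, 0, 0], [0, 0, -0.105, 0, 0, 0, 0], [0, 0, -0.105, 0, 0, 0, 0], [0, 0, 0, 0, 0, 0, 0], [0, 0, 0, 0, 0, 0, 0]]

```text
clock: 3.2
position: [0.5874, -0.0595, 0.0575]
eef_rot: [[0.11, 0.994, -0.001], [0.994, -0.11, 0.001], [0.001, -0.001, -1.0]]
force: [0.3, -1.2, 0.2]
opening: 0.003
grip_force: 0.3
```

>>> servo_tool:
  plan:
    - [[-0.0029, -0.0248, 0, 0, 0, 0, 0], [-0.0029, -0.0248, 0, 0, 0, 0, 0], [-0.0029, -0.0248, 0, 0, 0, 0, 0], [-0.0029, -0.0248, 0, 0, 0, 0, 0], [-0.0029, -0.0248, 0, 0, 0, 0, 0], [-0.0029, -0.0248, 0, 0, 0, 0, 0], [-0.0029, -0.0248, 0, 0, 0, 0, 0], [-0.0029, -0.0248, 0, 0, 0, 0, 0]]

```text
clock: 4.0
position: [0.5832, -0.1021, 0.0576]
eef_rot: [[0.114, 0.994, -0.0], [0.994, -0.114, 0.0], [0.0, -0.0, -1.0]]
force: [0.9, -0.4, 0.6]
opening: 0.005
grip_force: 0.3
```

>>> servo_tool:
  plan:
    - [[-0.0029, -0.0248, 0, 0, 0, 0, 0], [-0.0029, -0.0248, 0, 0, 0, 0, 0], [-0.0029, -0.0248, 0, 0, 0, 0, 0], [-0.0029, -0.0248, 0, 0, 0, 0, 0], [-0.0029, -0.0248, 0, 0, 0, 0, 0], [-0.0029, -0.0248, 0, 0, 0, 0, 0]]

```text
clock: 4.6
position: [0.5798, -0.1318, 0.0577]
eef_rot: [[0.113, 0.994, -0.0], [0.994, -0.113, 0.0], [0.0, -0.0, -1.0]]
force: [-0.1, -0.1, -0.0]
opening: 0.003
grip_force: 0.3
```

>>> servo_tool:
  plan:
    - [[-0.0029, -0.0248, 0, 0, 0, 0, 0], [-0.0029, -0.0248, 0, 0, 0, 0, 0], [-0.0029, -0.0248, 0, 0, 0, 0, 0], [-0.0029, -0.0248, 0, 0, 0, 0, 0], [-0.0029, -0.0248, 0, 0, 0, 0, 0], [-0.0029, -0.0248, 0, 0, 0, 0, 0]]

```text
clock: 5.2
position: [0.5763, -0.1611, 0.0577]
eef_rot: [[0.113, 0.994, -0.0], [0.994, -0.113, 0.0], [0.0, -0.0, -1.0]]
force: [-0.4, 2.2, -0.1]
opening: 0.002
grip_force: 1.5
```

>>> servo_tool:
  plan:
    - [[-0.0029, -0.0248, 0, 0, 0, 0, 0], [-0.0029, -0.0248, 0, 0, 0, 0, 0], [-0.0012, -0.0099, 0, 0, 0, 0, 0]]

```text
clock: 5.5
position: [0.5748, -0.1741, 0.0577]
eef_rot: [[0.114, 0.993, 0.0], [0.993, -0.114, -0.0], [-0.0, 0.0, -1.0]]
force: [1.0, 2.1, 0.7]
opening: 0.008
grip_force: 1.4
```

>>> servo_tool:
  plan:
    - [[-0.0012, -0.0099, 0, 0, 0, 0, 0], [-0.0012, -0.0099, 0, 0, 0, 0, 0]]

```text
clock: 5.7
position: [0.5744, -0.1769, 0.0576]
eef_rot: [[0.113, 0.994, -0.0], [0.994, -0.113, 0.0], [0.0, -0.0, -1.0]]
force: [-1.2, 2.9, 0.2]
opening: 0.007
grip_force: 1.5
```

Steady contact of about 2–3 N: the bar's end is at v≈+31 mm, so its middle is at about −28 mm. Rising above the bar, moving over its middle and opening.

>>> servo_tool:
  plan:
    - [[0.002, 0.015, 0.05, 0, 0, 0, 0], [0, 0, 0.1, 0, 0, 0, 0], [-0.0116, -0.09, 0, 0, 0, 0, 0], [-0.0116, -0.09, 0, 0, 0, 0, 0], [-0.0116, -0.09, 0, 0, 0, 0, 0], [-0.0116, -0.09, 0, 0, 0, 0, 46], [0, 0, 0, 0, 0, 0, 46], [0, 0, 0, 0, 0, 0, 46]]

```text
clock: 6.5
position: [0.5655, -0.2463, 0.0878]
eef_rot: [[0.115, 0.993, 0.0], [0.993, -0.115, 0.0], [0.0, 0.0, -1.0]]
force: [0.5, -0.7, 0.2]
opening: 0.217
grip_force: 0.2
```

>>> servo_tool:
  plan:
    - [[0, 0, 0, 0, 0, 0, 46], [0, 0, 0, 0, 0, 0, 46], [0, 0, 0, 0, 0, 0, 46]]

```text
clock: 6.8
position: [0.5659, -0.2448, 0.0876]
eef_rot: [[0.112, 0.994, -0.0], [0.994, -0.112, 0.001], [0.001, -0.0, -1.0]]
force: [-0.4, 0.3, 1.1]
opening: 0.448
grip_force: 0.3
```

>>> servo_tool:
  plan:
    - [[-0.002, -0.004, -0.07, 0, 0, 0, 46], [0, 0, -0.07, 0, 0, 0, 46], [0, 0, -0.06, 0, 0, 0, 46], [0, 0, 0, 0, 0, 0, 46]]

```text
clock: 7.2
position: [0.563, -0.2459, 0.0446]
eef_rot: [[0.113, 0.994, -0.005], [0.994, -0.113, 0.002], [0.001, -0.005, -1.0]]
force: [0.1, 0.0, 0.7]
opening: 0.462
grip_force: 0.5
```

>>> servo_tool:
  plan:
    - [[0, 0, 0, 0, 0, 0, 0], [0, 0, 0, 0, 0, 0, 0], [0, 0, 0, 0, 0, 0, 0], [0, 0, 0, 0, 0, 0, 0]]

```text
clock: 7.6
position: [0.5654, -0.247, 0.0482]
eef_rot: [[0.114, 0.994, 0.001], [0.994, -0.114, -0.0], [-0.0, 0.001, -1.0]]
force: [-0.6, 0.1, 1.0]
opening: 0.252
grip_force: 30.6
```

>>> servo_tool:
  plan:
    - [[0, 0, 0.05, 0, 0, 0, 0], [0, 0, 0.1, 0, 0, 0, 0], [0, 0, 0.12, 0, 0, 0, 0], [0, 0, 0.12, 0, 0, 0, 0], [0, 0, 0.15, 0, 0, 0, 0], [0, 0, 0.15, 0, 0, 0, 0], [0, 0, 0.15, 0, 0, 0, 0], [0, 0, 0.1, 0, 0, 0, 0]]

```text
clock: 8.4
position: [0.5656, -0.2471, 0.2387]
eef_rot: [[0.114, 0.994, 0.003], [0.994, -0.114, -0.001], [-0.001, 0.003, -1.0]]
force: [1.5, 0.5, -2.4]
opening: 0.251
grip_force: 30.0
```

```bash
python3 - <<'E'
from h import *
o=bot.get_obs(); print(o['position'],o['force'],o['opening'],o['moment'])
a=save('scene','s2.png'); b=save('side','d2.png'); w=save('wrist','w3.png'); np.save('o3.npy',o,allow_pickle=True)
cv2.imwrite('pics/c3.png',np.hstack([cv2.resize(a,(400,300)),cv2.resize(b,(400,300))])[:,:,::-1])
E
```

```text
[ 0.56560214 -0.24707274  0.23871557] [ 1.49139019  0.53778882 -2.40070393] 0.2511757558796078 [-0.17479878  0.02074238  0.00541144]
```

View pics/c3.png

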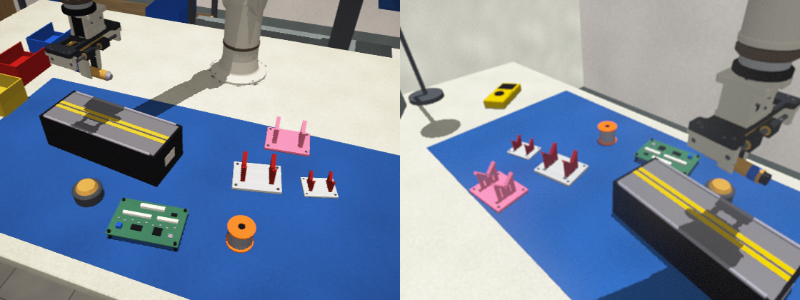

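View pics/w3.png

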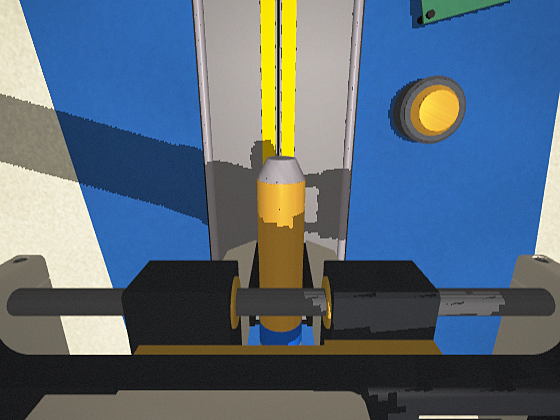

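The bar is in the grip, the lid is shut, and the nozzle tip shows at about (285,157) in the wrist view. Checking how well the bar is centred in the grip.

```bash
python3 - <<'E'
from h import *
o=np.load('o3.npy',allow_pickle=True).item()
R=o['eef_rot'];p=o['position']
for z in(.2505,.2575): print(R.T@(wplane((285,157),z,o)-p))
for z in (.2505,): print('nozzle base', R.T@(wplane((281,183),z+.012,o)-p))
E
```

```text
[ 0.05957361  0.00230166 -0.01180914]
[ 0.06067648  0.00219905 -0.01881001]
nozzle base [ 0.0496337   0.00036988 -0.02380912]
```

>>> servo_tool:
  plan:
    - [[-0.0133, 0.12, 0, 0, 0, 0.0105, 0], [-0.0133, 0.2, 0, 0, 0, 0.0105, 0], [-0.0133, 0.22, 0, 0, 0, 0.0105, 0], [-0.0133, 0.22, 0, 0, 0, 0.0105, 0], [-0.0133, 0.22, 0, 0, 0, 0.0105, 0], [-0.0133, 0.22, 0, 0, 0, 0.0105, 0], [-0.0133, 0.22, 0, 0, 0, 0.0105, 0], [-0.0133, 0.22, 0, 0, 0, 0.0105, 0]]

```text
clock: 9.35
position: [0.5417, 0.0836, 0.2338]
eef_rot: [[-0.152, 0.988, -0.003], [0.988, 0.152, -0.0], [0.0, -0.003, -1.0]]
force: [1.2, 0.2, -2.6]
opening: 0.251
grip_force: 30.0
```

>>> servo_tool:
  plan:
    - [[-0.0133, 0.22, 0, 0, 0, 0.0105, 0], [-0.0133, 0.22, 0, 0, 0, 0.0105, 0], [0, 0.145, 0, 0, 0, 0, 0], [0, 0, 0, 0, 0, 0, 0], [0, 0, 0, 0, 0, 0, 0], [0, 0, 0, 0, 0, 0, 0]]

```text
clock: 9.95
position: [0.5378, 0.1968, 0.2344]
eef_rot: [[-0.214, 0.977, -0.002], [0.977, 0.214, -0.002], [-0.001, -0.003, -1.0]]
force: [-0.8, -0.4, -2.7]
opening: 0.256
grip_force: 30.0
```

>>> servo_tool:
  plan:
    - [[0.005, 0.005, -0.15, 0, 0, 0, 0], [0, 0, -0.19, 0, 0, 0, 0], [0, 0, -0.19, 0, 0, 0, 0], [0, 0, -0.13, 0, 0, 0, 0], [0, 0, -0.06, 0, 0, 0, 0], [0, 0, -0.05, 0, 0, 0, 0], [0, 0, 0, 0, 0, 0, 0], [0, 0, 0, 0, 0, 0, 0]]

```text
clock: 10.75
position: [0.5406, 0.1993, 0.0828]
eef_rot: [[-0.214, 0.977, 0.002], [0.977, 0.214, 0.001], [0.0, 0.002, -1.0]]
force: [0.2, -0.2, -2.4]
opening: 0.255
grip_force: 30.0
```

```bash
python3 - <<'E'
from h import *
o=bot.get_obs(); print(o['position'],o['force'])
a=save('scene','s4.png')[180:290,290:430]; b=save('side','d4.png')[170:280,150:290]; w=save('wrist','w4.png')
cv2.imwrite('pics/c4.png',np.hstack([np.vstack([cv2.resize(a,(400,300)),cv2.resize(b,(400,300))]),cv2.resize(w,(400,600))])[:,:,::-1])
E
```

```text
[0.54057279 0.19927468 0.0827732 ] [ 0.24021141 -0.19217588 -2.36492033]
```

View pics/c4.png

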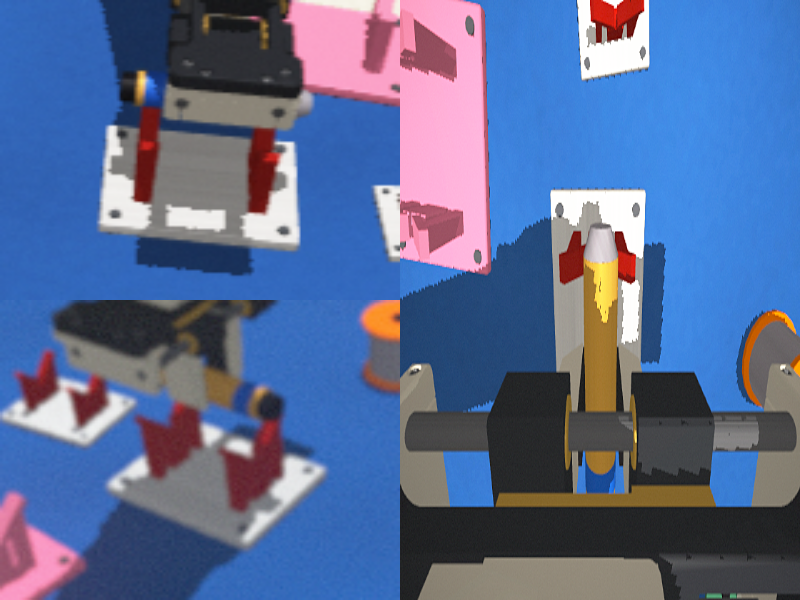

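The bar is centred over both V-blocks: the V's arms are symmetric about it in the wrist part, and its ends overhang both blocks. Lowering gently.

>>> servo_tool:
  plan:
    - [[0, 0, -0.06, 0, 0, 0, 0], [0, 0, -0.05, 0, 0, 0, 0], [0, 0, -0.03, 0, 0, 0, 0], [0, 0, -0.01, 0, 0, 0, 0], [0, 0, 0, 0, 0, 0, 0]]

```text
clock: 11.4
position: [0.5391, 0.199, 0.0509]
eef_rot: [[-0.215, 0.977, -0.001], [0.977, 0.215, -0.0], [-0.0, -0.001, -1.0]]
force: [-0.4, -0.3, -2.1]
opening: 0.252
grip_force: 30.0
```

>>> servo_tool:
  plan:
    - [[0, 0, -0.005, 0, 0, 0, 0], [0, 0, -0.005, 0, 0, 0, 0], [0, 0, 0, 0, 0, 0, 0]]

```text
clock: 11.7
position: [0.5398, 0.1993, 0.0499]
eef_rot: [[-0.215, 0.977, 0.0], [0.977, 0.215, 0.0], [0.0, 0.0, -1.0]]
force: [-0.5, 0.2, -1.7]
opening: 0.253
grip_force: 30.0
```

>>> servo_tool:
  plan:
    - [[0, 0, -0.006, 0, 0, 0, 0], [0, 0, 0, 0, 0, 0, 0]]

```text
clock: 11.9
position: [0.5399, 0.1993, 0.0498]
eef_rot: [[-0.214, 0.977, 0.001], [0.977, 0.214, 0.0], [0.0, 0.001, -1.0]]
force: [-3.0, -0.8, 6.6]
opening: 0.255
grip_force: 30.0
```

>>> servo_tool:
  plan:
    - [[0, 0, -0.005, 0, 0, 0, 0], [0, 0, 0, 0, 0, 0, 0]]

```text
clock: 12.1
position: [0.5399, 0.1993, 0.0496]
eef_rot: [[-0.214, 0.977, 0.001], [0.977, 0.214, 0.0], [0.0, 0.001, -1.0]]
force: [-5.7, -2.3, 13.7]
opening: 0.253
grip_force: 30.0
```

>>> servo_tool:
  plan:
    - [[-0.007, -0.0015, 0.004, 0, 0, 0, 0], [0, 0, 0, 0, 0, 0, 0]]

```text
clock: 12.3
position: [0.5383, 0.199, 0.0486]
eef_rot: [[-0.215, 0.977, 0.001], [0.977, 0.215, 0.0], [0.0, 0.001, -1.0]]
force: [-0.0, 0.1, -3.9]
opening: 0.251
grip_force: 30.0
```

>>> servo_tool:
  plan:
    - [[0, 0, -0.004, 0, 0, 0, 0], [0, 0, 0, 0, 0, 0, 0]]

```text
clock: 12.5
position: [0.5384, 0.199, 0.0482]
eef_rot: [[-0.215, 0.977, 0.0], [0.977, 0.215, 0.0], [0.0, 0.0, -1.0]]
force: [-1.8, -1.4, 7.4]
opening: 0.249
grip_force: 30.0
```

Seated at the expected height. Opening the fingers.

>>> servo_tool:
  plan:
    - [[0, 0, 0.002, 0, 0, 0, 32], [0, 0, 0, 0, 0, 0, 40], [0, 0, 0, 0, 0, 0, 48], [0, 0, 0, 0, 0, 0, 55], [0, 0, 0, 0, 0, 0, 55]]

```text
clock: 13.0
position: [0.5381, 0.1989, 0.0477]
eef_rot: [[-0.215, 0.977, -0.0], [0.977, 0.215, -0.0], [0.0, -0.0, -1.0]]
force: [0.3, 0.1, 0.7]
opening: 0.538
grip_force: 0.0
```

>>> servo_tool:
  plan:
    - [[0, 0, 0.1, 0, 0, 0, 55], [0, 0, 0.15, 0, 0, 0, 55], [0, 0, 0.2, 0, 0, 0, 55], [0, 0, 0.2, 0, 0, 0, 55], [0, 0, 0.2, 0, 0, 0, 55], [0, 0, 0.1, 0, 0, 0, 55], [0, 0, 0, 0, 0, 0, 55]]

```text
clock: 13.7
position: [0.5405, 0.1998, 0.242]
eef_rot: [[-0.214, 0.977, 0.007], [0.977, 0.214, 0.003], [0.001, 0.007, -1.0]]
force: [0.8, 0.4, -0.3]
opening: 0.548
grip_force: 0.0
```

```bash
python3 - <<'E'
from h import *
o=bot.get_obs(); print(o['position'],o['force'],o['opening'])
a=save('scene','s5.png'); b=save('side','d5.png'); w=save('wrist','w5.png')
r=lambda i:cv2.resize(i,(400,300))
cv2.imwrite('pics/c5.png',np.vstack([np.hstack([r(a),r(b)]),np.hstack([r(a[180:290,290:430]),r(w)])])[:,:,::-1])
E
```

```text
[0.5405019  0.19982813 0.24195003] [ 0.7514171   0.36766401 -0.27068794] 0.5479385610249365
```

View pics/c5.png

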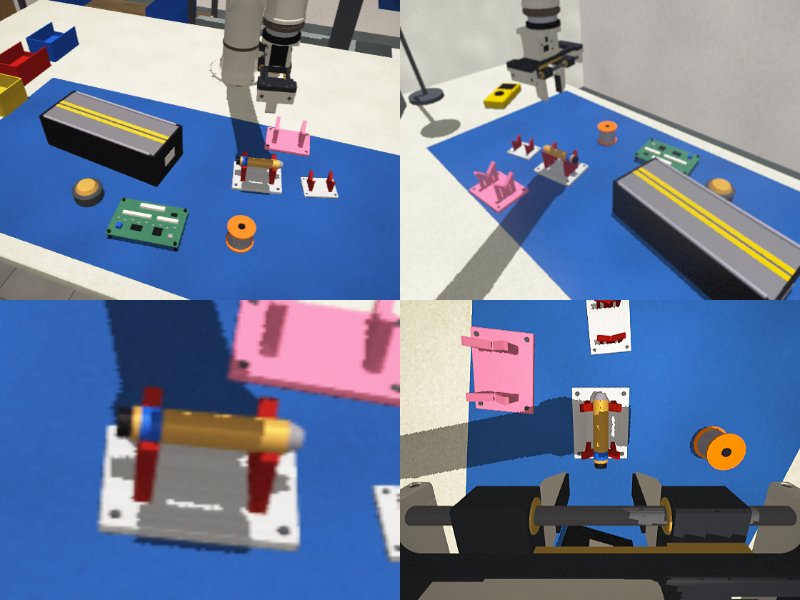

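The cartridge rests centred across both V-blocks of the larger white stand, the lid is shut, and the spool, cleaner and board haven't moved. The arm is clear.

```bash
python3 -c "
from workcell import bot
print(bot.sign_off())"
```

```text
the job is handed in; nothing more can be done
None
```

The cartridge was lifted out of the box and now rests centred across both red V-blocks of the larger white stand; the lid is shut, the bystanders are untouched, and the job was handed in at about 14 s.

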